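# Fetch the boxed-in filter holder and put the bottles back

## Robot

A 7-joint arm with a two-finger parallel gripper is mounted at the origin on the work surface. World frame = base frame: x ahead of the robot, y to its left, z up, the work surface at z = 0. Lengths are in m, angles in rad, forces in N, time in s.
With the tool pointing down it reaches from about 0.4 to 0.85 m from the base axis. Payload 10.4 kg.
Tool frame: the origin (TCP) lies midway between the tips of the shut fingers; the grasp point (between the pads) lies 19 mm behind it (manip.tcp_to_grasp is the distance from the TCP to the grasp point, in m); z points along the fingers, y is the line along which they close (so a half turn about z gives the same grasp; the last joint's range is limited). The gripper opens to 85 mm and grips with 20 to 120 N. Pads are 22 mm wide; open, the fingers measure 114 mm over their backs; the gripper's body (76 mm by 85 mm) begins 54 mm behind the grasp point. The pads swing forward as they close: fully open they stand 13 mm farther back than shut.
Start: joints at [1.154, 0.332, -0.065, 1.46, 0.022, 1.35, -0.088], TCP at [0.24, -0.577, 0.211] pointing down, gripper open.
Joint ranges: [-2.6, 2.6], [-0.5, 2.12], [-1.47, 1.34], [0.16, 2.42], [-1.27, 4.41], [0.06, 2.06], [-2.6, 2.6]. Speed limits (rad/s): [2.22, 2.22, 2.79, 2.79, 3.14, 3.14, 3.14].

## Interface

Orientations are given as a unit quaternion [x, y, z, w].
In Python, from workcell import manip gives the robot as it stands.
- The arm moves only by the shell command python3 -m jog 'ROWS' [FORCE]. ROWS is a JSON object of lists of equal length, an entry for each row: "offset": the shift along the world's x, y, z in m, a list of three; "yaw": the turn about the world's z in degrees; "jaw": the closure, from 0 (fully open) to 1 (shut). A call has 1 to 20 rows; each row shifts and turns the commanded pose from where the row before left it; what a row does not reach is not made up. A row lasts 1/12 s, in which the tool goes at most 41.7 mm and 7.16 degrees, less where a joint would pass 70% of its speed; a pose out of reach is approached as far as the arm can. A call is refused whole if a number of a shift passes 0.0417 or a number of a turn 7.16, either way. A call with a gripper value outside its range is refused whole. The fingers move at their own pace and stop on an object; FORCE is the grip in N (left out, the last holds). Time passes only in rows, so rows that do not move let the fingers close. It gives the time, the measured TCP pose, the force, the opening and the grip force at its end, in the units of the state.
- manip.get_obs(): the state, without advancing time (a new reading comes with each control period).
- manip.camera(name): name is "scene" or "top" or "wrist"; returns a dict with "frame" (480x640x3 uint8, red, green, blue), "camera_matrix" (3x3 intrinsics, pixels), "eye" and "attitude" of the camera in the world; the wrist camera has in their place "hand_eye" (4x4, takes a point from camera to tool coordinates, whose origin is the TCP and whose axes are the flange's). Camera axes: x right, y up, looking along -z (the intrinsics and any distortion apply to the point x, -y, -z); pixel columns grow to the right and rows downward; lengths in m; the calibration is good to about 2 mm. A picture is of the moment at which its call begins: read the wrist's pose just before it. There is no depth.
- manip.hand_in(): hands the job in; it is judged then, once.
Trained networks look in a picture, given as the dict that the camera call returned (one of the last four; its "shot" number tells which), for a name from the list of things; names that differ only in an ending like _2 or _b are one class to them, and where a whole thing is asked for, a point or a joint stands for the part that bears it (a point fixed in the world has none). Each returns a list of dicts, best first, with "score" (0 to 1); they miss things now and then, are a little off and sometimes report something else, mostly with a low value. They report only what shows in the picture. A call takes as long as a camera call.
- manip.masks_of(picture, name): "region" (480x640 bool, what is visible of it).
- manip.tip_of(picture, name): "at" ([x, y, z] in m, in world coordinates, good to about 4 mm: a listed point, or the origin of a listed thing).
The state is a dict: "clock": time; "joint_pos": joint angles; "joint_velocities": joint speeds; "tau": joint torques, N m; "position": TCP position; "ee_rot": TCP orientation; "ft_force": force on the tool from outside, world axes, zero at the start; "torque": the same for the moment, N m; "grip_width": opening from 0.0 (shut) to 1.0 (fully open); "grasp_force": force on a finger pad.
Only numpy, scipy, OpenCV 4.12 (cv2) and the standard library are available. Lean on these libraries where they do the work, as an engineer would, in place of code of your own. Each camera call takes 0.05 s, during which the arm holds its last target. There are 200 camera calls.

## Task

The filter holder is boxed in by three containers on the round metal tray: first clear all three containers over to the white side tray, standing upright, then take the filter holder and seat it fully in the pocket on top of the glass receiver, its tab turned into the slot. Finally put every container back upright on the very spot of the round tray where it stood at the start; do not knock anything over, and leave the small beaker, the dish and the tube where they are.

Things in the scene. Friction and masses are not known exactly. Their poses are not given: they have to be found in the camera images.
- round_tray: Fixed round steel tray, 224 mm wide, floor 6 mm and rim 13 mm above the bench. Origin: centre of the underside. Three dark round spots (70 mm wide) on its floor, 66 mm from the centre, at 0, 120 and 240 degrees from its x axis; one container stands on each, and which is on which changes.
- side_tray: Fixed white rectangular tray, empty at the start: 190 mm along its x, 220 mm along its y, walls 5 mm thick and 15 mm high, floor 5 mm above the bench. Origin: centre of its underside. Any place on its floor will do for a container.
- receiver: Fixed glass filter receiver, 88 mm wide, white collar on top (77 mm wide, top 80 mm above the bench). In the collar: a round dark-floored pocket 49 mm wide, 10 mm deep, with a 19 mm wide slot from it along +x through the collar's edge; small grey nozzle at -x. Origin: centre of the underside; the pocket's floor is 70 mm above it. Seated, the filter holder's origin is there, its +x along the slot.
- filter_holder: White plastic filter holder, 50 g: a disc 44 mm wide, 10 mm thick, with a tab (14 mm wide, same thickness) that sticks out along +x to 31 mm from the centre, and on top an upright wing to grip: 32 mm long along x, 13 mm thick along y, 10 to 32 mm above the underside. Origin: centre of the underside. It starts in the middle of the round tray; its yaw varies.
- beaker: Small clear beaker, 48 mm wide, 55 mm high, standing on the bench: a bystander. Origin: centre of the underside.
- dish: Clear covered dish, 59 mm wide, 15 mm high: a bystander. Origin: centre of the underside.
- tube: Clear tube with a conical end, standing upside down on its blue cap (28 mm wide), 85 mm high: a bystander. Origin: centre of the underside.
- jar: Squat white wide-mouthed jar, 110 mm high: body 62 mm across, 80 mm high; grey screw cap 54 mm across from 82 to 110 mm (grip it by the cap). About 0.25 kg. Origin: centre of the underside, z up.
- tall_bottle: Tall round white bottle, 138 mm high: body 58 mm across, 92 mm high, sloping shoulder; narrow grey cap 30 mm across from 110 to 138 mm (grip it by the cap). About 0.22 kg. Origin: centre of the underside, z up.
- square_bottle: Square amber bottle, 122 mm high: body 46 by 46 mm, 86 mm high, sloping shoulder; round grey cap 34 mm across from 96 to 122 mm (grip it by the cap). About 0.25 kg. Origin: centre of the underside, z up.

How it is judged:
By the outcome, as a careful person would: the job done as asked, in the order asked, and still so for the second after the job is handed in, with the robot touching nothing.
It also fails if it takes over 147 s, if anything falls off the work surface, if the arm or the gripper's body presses on something with over 40 N, if the wrist force passes 120 N, or if a joint passes its speed limit or range.

## Working session

There is one attempt and no reset: what is moved stays moved. The work goes in short steps, Python scripts to look and compute and a shell command to move; the robot and the scene stay as the last step left them, time stands still between calls to the robot, and variables do not carry over. Pictures are saved under pics/ and viewed, at most 16 in all, crops included, and the job is handed in when it is done.

```bash
ls; mkdir -p pics
cat > h.py <<'E'
import numpy as np, cv2
from workcell import manip
def save(p,n): cv2.imwrite(f'pics/{n}.png',cv2.cvtColor(p['frame'],cv2.COLOR_RGB2BGR))
E
python3 - <<'E'
from h import *
o=manip.get_obs(); print(o['clock'],o['position'],o['ee_rot'],o['grip_width'],manip.tcp_to_grasp)
for c in ['top','scene']:
    p=manip.camera(c); save(p,c); print({k:(v if k!='frame' else 0) for k,v in p.items()})
    for n in ['round_tray','side_tray','receiver','filter_holder','beaker','dish','tube','jar','tall_bottle','square_bottle']:
        print(c,n,[(np.round(d['at'],4).tolist(),round(d['score'],2)) for d in manip.tip_of(p,n)[:2]])
E
```

```text
pics
0.0 [ 0.23967851 -0.57678947  0.21021569] [ 9.80678671e-01  1.95624276e-01 -1.44221765e-04 -6.83350185e-04] 0.9990586640454842 0.0187
{'frame': 0, 'camera_matrix': array([[513.65514441,   0.        , 318.39774258],
       [  0.        , 513.65514441, 230.36148487],
       [  0.        ,   0.        ,   1.        ]]), 'eye': array([ 0.40188601, -0.02525583,  1.01033828]), 'attitude': array([ 0.05806377, -0.05784397, -0.69668664,  0.71267833]), 'shot': 1}
top round_tray []
top side_tray [([0.5054, -0.2702, -0.0019], 0.78)]
top receiver [([0.5642, -0.0053, -0.0018], 0.93)]
top filter_holder [([0.5087, 0.2796, 0.0068], 0.95), ([0.7733, 0.1982, 0.0022], 0.51)]
top beaker [([0.3584, 0.0662, 0.0003], 0.62)]
top dish [([0.7757, 0.1987, 0.003], 0.94)]
top tube [([0.7644, -0.1676, -0.0015], 0.86)]
top jar [([0.4575, 0.2434, 0.0124], 0.72)]
top tall_bottle []
top square_bottle [([0.5035, 0.3471, 0.0044], 0.92), ([0.7627, -0.1671, -0.0031], 0.3)]
{'frame': 0, 'camera_matrix': array([[504.30677571,   0.        , 321.8484814 ],
       [  0.        , 504.30677571, 248.05546193],
       [  0.        ,   0.        ,   1.        ]]), 'eye': array([ 0.99113817, -0.61810173,  0.5488022 ]), 'attitude': array([0.44196231, 0.13445684, 0.25015245, 0.85089037]), 'shot': 2}
scene round_tray [([0.5106, 0.2854, 0.0037], 0.62)]
scene side_tray [([0.5095, -0.2647, 0.0013], 0.64)]
scene receiver [([0.562, -0.0053, -0.0048], 0.67)]
scene filter_holder [([0.507, 0.2838, 0.008], 0.63), ([0.4974, 0.3467, 0.0057], 0.41)]
scene beaker [([0.3604, 0.0676, 0.0024], 0.79)]
scene dish [([0.7795, 0.2022, 0.001], 0.83)]
scene tube [([0.7617, -0.1638, 0.0011], 0.61)]
scene jar [([0.4537, 0.2472, 0.0101], 0.74)]
scene tall_bottle [([0.5698, 0.2568, 0.007], 0.96)]
scene square_bottle [([0.4986, 0.3487, 0.0086], 0.91), ([0.5635, -0.0032, -0.0057], 0.61)]
```

View pics/top.png

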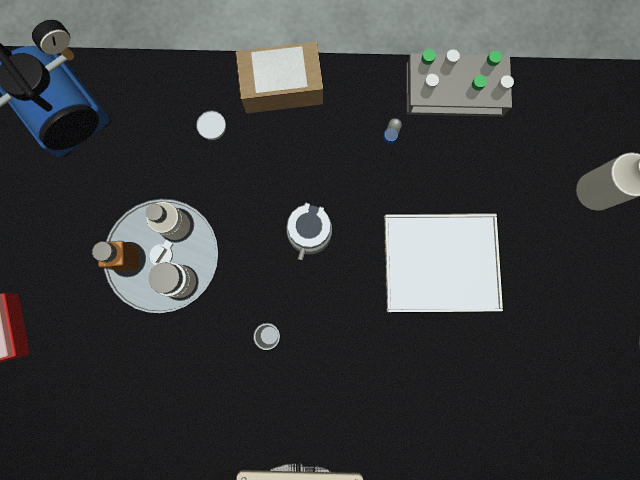

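View pics/scene.png

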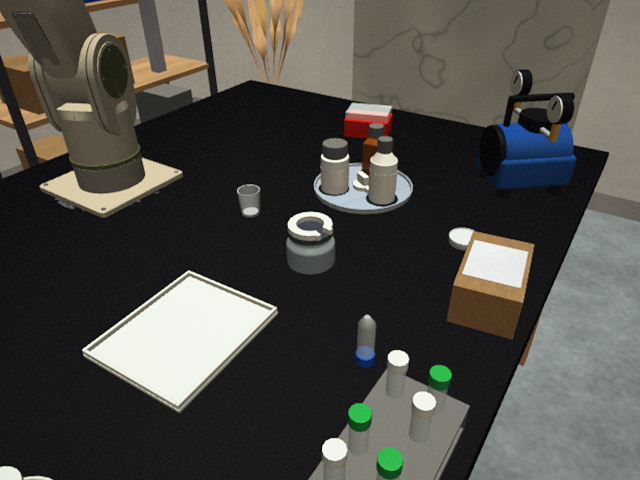

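```bash
cat >> h.py <<'E'
from scipy.spatial.transform import Rotation as R
from scipy.optimize import least_squares
def pose(p,obs=None):
    if 'eye' in p: return np.array(p['eye']),R.from_quat(p['attitude']).as_matrix()
    H=np.array(p['hand_eye']); Rt=R.from_quat(obs['ee_rot']).as_matrix()
    return obs['position']+Rt@H[:3,3], Rt@H[:3,:3]
def back(p,uv,z,obs=None):
    uv=np.atleast_2d(np.array(uv,float)); e,A=pose(p,obs)
    d=cv2.undistortPoints(uv[:,None],p['camera_matrix'],p.get('distortion')).reshape(-1,2)
    r=np.c_[d[:,0],-d[:,1],-np.ones(len(d))]@A.T
    return e+r*((z-e[2])/r[:,2])[:,None]
def proj(p,X,obs=None):
    e,A=pose(p,obs); c=(np.atleast_2d(X)-e)@A
    q=np.c_[c[:,0],-c[:,1],-c[:,2]]@p['camera_matrix'].T
    return q[:,:2]/q[:,2:]
def circ(P,r=None):
    P=P[:,:2]
    f=lambda v:np.hypot(P[:,0]-v[0],P[:,1]-v[1])-(v[2] if r is None else r)
    m=P.mean(0); s=least_squares(f,list(m)+([.03] if r is None else []),loss='soft_l1',f_scale=.001)
    return s.x, np.median(abs(f(s.x)))
E
python3 - <<'E'
from h import *
p=manip.camera('top'); f=p['frame']
def big(m): 
    c,_=cv2.findContours(m.astype('uint8'),0,1); return max(c,key=cv2.contourArea)[:,0]
g=cv2.cvtColor(f,cv2.COLOR_RGB2GRAY)
m=np.zeros(g.shape,bool); m[190:320,98:225]=g[190:320,98:225]>70
c=big(m)
for it in range(2): 
    P=back(p,c+0.0,.013)
    x,e=circ(P,.112); 
    k=abs(np.hypot(P[:,0]-x[0],P[:,1]-x[1])-.112)<.004; c=c[k]
print('tray',x,e,k.sum())
# caps: mask tops
for n in ['jar','tall_bottle','square_bottle']:
    for q in manip.masks_of(p,n)[:1]:
        r=q['region']; ys,xs=np.where(r); print(n,q['score'],xs.min(),xs.max(),ys.min(),ys.max())
m=np.zeros(g.shape,bool); m[205:320,375:510]=g[205:320,375:510]>120
print('side',back(p,cv2.boxPoints(cv2.minAreaRect(big(m))),.015).round(4).tolist())
a=cv2.resize(cv2.cvtColor(f,cv2.COLOR_RGB2BGR)[195:320,90:225],None,fx=4,fy=4,interpolation=2)
b=cv2.resize(cv2.cvtColor(f,cv2.COLOR_RGB2BGR)[195:270,280:340],None,fx=4,fy=4,interpolation=2)
cv2.imwrite('pics/c1.png',np.hstack([a,np.vstack([b,np.zeros((a.shape[0]-b.shape[0],b.shape[1],3),'uint8')])]))
E
```

```text
tray [0.51194427 0.28462228] 0.0007681621479535966 303
jar 0.58 149 195 262 297
tall_bottle 0.89 147 189 203 238
square_bottle 0.68 93 137 241 270
side [[0.6003, -0.1518, 0.015], [0.6124, -0.3798, 0.015], [0.4193, -0.3786, 0.015], [0.4079, -0.1577, 0.015]]
```

View pics/c1.png

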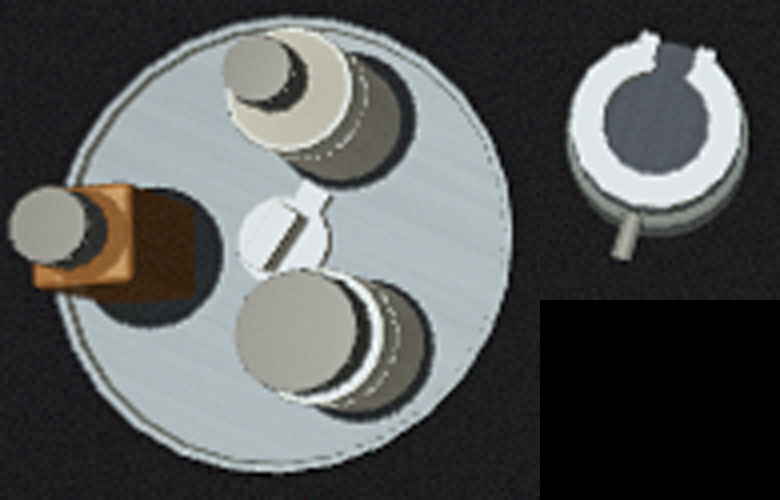

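Run:
```python
from h import *
p=manip.camera('top')
T=np.array([.5119,.2846])
for n,u,v,z in [('tall',155.5,212.5,.144),('jar',164,278,.116),('square',102.2,251.5,.128)]:
    X=back(p,[u,v],z)[0]; d=X[:2]-T; print(n,X.round(4),np.hypot(*d).round(4),np.degrees(np.arctan2(d[1],d[0])).round(1))
for n in ['jar','tall_bottle','square_bottle']:
    print(n,[np.round(d['at'],4) for d in manip.tip_of(p,n)[:1]])
s=manip.camera('scene')
# cap in scene: show projected predictions, save crop
np.save('/tmp/s.npy',s['frame'])
im=cv2.cvtColor(s['frame'],cv2.COLOR_RGB2BGR)
for n,u,v,z in [('tall',155.5,212.5,.144),('jar',164,278,.116),('square',102.2,251.5,.128)]:
    q=proj(s,back(p,[u,v],z))[0]; print(n,q)
    cv2.circle(im,tuple(int(round(t)) for t in q),1,(0,0,255),-1)
cv2.imwrite('pics/c2.png',cv2.resize(im[115:225,300:430],None,fx=5,fy=5,interpolation=2))
```

```text
tall [0.5701 0.2572 0.144 ] 0.0643 -25.2
jar [0.46  0.243 0.116] 0.0665 -141.3
square [0.5024 0.3494 0.128 ] 0.0655 98.3
jar [array([0.4575, 0.2448, 0.009 ])]
tall_bottle [array([0.5718, 0.2578, 0.0059])]
square_bottle [array([0.5011, 0.3456, 0.0069])]
tall [384.39408492 138.72100455]
jar [334.38199655 142.54589728]
square [375.80376219 125.26078101]
```

View pics/c2.png

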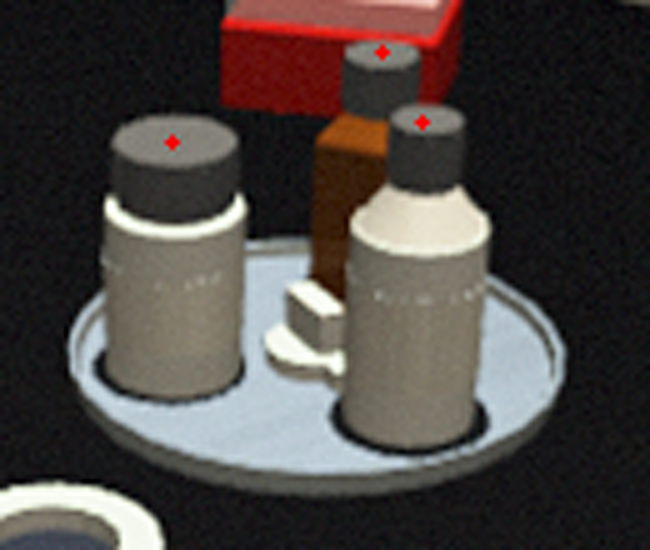

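```bash
python3 -m jog '{"offset":[[0.016,0.038,0],[0.016,0.038,0],[0.016,0.038,0],[0.016,0.038,0],[0.016,0.038,0],[0.016,0.038,0],[0.016,0.038,0],[0.016,0.038,0],[0.016,0.038,0],[0.016,0.038,0],[0.016,0.038,0],[0.016,0.038,0],[0.016,0.038,0],[0.016,0.038,0],[0.016,0.038,0],[0.016,0.038,0],[0.016,0.038,0],[0.016,0.038,0],[0.016,0.038,0],[0,0,0]],"yaw":[0,0,0,0,0,0,0,0,0,0,0,0,0,0,0,0,0,0,0,0],"jaw":[0,0,0,0,0,0,0,0,0,0,0,0,0,0,0,0,0,0,0,0]}' 40
python3 - <<'E'
from h import *
print(manip.get_obs())
E
```

```text
clock: 3.22
position: [0.5439, 0.1536, 0.2107]
ee_rot: [0.98, 0.2, 0.0, -0.002]
ft_force: [-0.6, 0.9, 0.1]
grip_width: 0.999
grasp_force: 0.0
{'clock': 3.2167, 'joint_pos': array([ 0.28269211,  0.28428932, -0.7575524 ,  1.59278245,  0.19444308,
        1.34203971, -1.66700538]), 'joint_velocities': array([ 0.07598732, -0.06917351,  0.05916682,  0.06206693, -0.04679431,
        0.00676233,  0.1376368 ]), 'tau': array([  0.48770182, -44.0705359 ,  -4.71631899, -40.63196182,
         1.55641168,   0.04536708,  -2.03219444]), 'position': array([0.54394929, 0.15355672, 0.21068181]), 'ee_rot': array([ 9.79813511e-01,  1.99898312e-01,  2.86809315e-04, -2.46290992e-03]), 'ft_force': array([-0.64705378,  0.85007059,  0.06991284]), 'torque': array([ 0.05077271,  0.08692865, -0.05874441]), 'grasp_force': 0.0, 'grip_width': 0.999158413918075}
```

```bash
python3 -m jog '{"offset":[[0.006,0.02,0],[0.006,0.02,0],[0.006,0.02,0],[0.006,0.02,0],[0.004,0.02,0],[0,0.014,0],[0,0,0],[0,0,0],[0,0,0],[0,0,0],[0,0,0],[0,0,0],[0,0,0],[0,0,0],[0,0,0],[0,0,0],[0,0,0],[0,0,0],[0,0,0],[0,0,0]],"yaw":[7,7,7,7,7,7,7,7,7,7,7,7,7,7,7,7,7,4,0,0],"jaw":[0,0,0,0,0,0,0,0,0,0,0,0,0,0,0,0,0,0,0,0]}'
python3 - <<'E'
from h import *
o=manip.get_obs();print(o['joint_pos'],o['position'],R.from_quat(o['ee_rot']).as_euler('xyz',degrees=True))
p=manip.camera('wrist');save(p,'w1'); print(p['hand_eye'],p['camera_matrix'])
E
```

```text
clock: 4.88
position: [0.5719, 0.2586, 0.2109]
ee_rot: [0.297, 0.955, 0.0, -0.0]
ft_force: [-0.2, -0.7, 0.2]
grip_width: 1.0
grasp_force: 0.0
[ 0.27780019  0.5792918  -1.12995772  1.41078243  0.52032411  1.4734571
  0.13167135] [0.57187647 0.25863707 0.21089935] [-1.79997875e+02 -1.95849201e-02  1.45404280e+02]
[[ 1.67463533e-04  9.57218964e-01  2.89364522e-01  7.30342195e-02]
 [ 9.99999830e-01 -3.21839824e-04  4.85918860e-04  8.91657788e-04]
 [ 5.58259775e-04  2.89364391e-01 -9.57218856e-01 -1.62266922e-01]
 [ 0.00000000e+00  0.00000000e+00  0.00000000e+00  1.00000000e+00]] [[339.24679061   0.         321.08608318]
 [  0.         339.24679061 240.36116014]
 [  0.           0.           1.        ]]
```

View pics/w1.png

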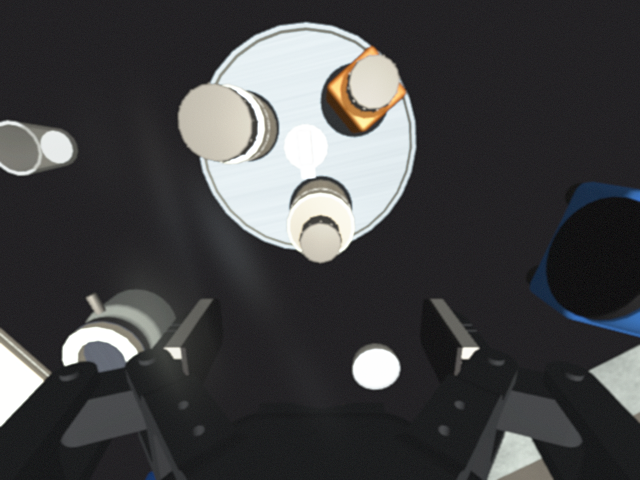

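Run:
```python
from h import *
o=manip.get_obs();p=manip.camera('wrist')
for n,u,v,z in [('tall',320.5,242,.144),('jar',216,122,.116),('square',373.5,82,.128),('holder',305,148,.02)]:
    print(n,back(p,[u,v],z,o)[0].round(4))
for n in ['jar','tall_bottle','square_bottle','filter_holder','receiver']:
    print(n,[np.round(d['at'],4) for d in manip.tip_of(p,n)[:1]])
g=cv2.cvtColor(p['frame'],cv2.COLOR_RGB2GRAY)
m=np.zeros(g.shape,'uint8'); m[15:262,165:430]=g[15:262,165:430]>110
c=max(cv2.findContours(m,0,1)[0],key=cv2.contourArea)[:,0]
c=cv2.convexHull(c)[:,0] if False else c
P=back(p,c,.013,o)
for i in range(3):
    x,e=circ(P,.112); P=P[abs(np.hypot(P[:,0]-x[0],P[:,1]-x[1])-.112)<.004]
print('tray',x,e,len(P))
```

```text
tall [0.57   0.2604 0.144 ]
jar [0.4605 0.2449 0.116 ]
square [0.5028 0.3494 0.128 ]
holder [0.5111 0.2819 0.02  ]
jar [array([0.4567, 0.2446, 0.0066])]
tall_bottle [array([0.5697, 0.2591, 0.0062])]
square_bottle [array([0.5012, 0.3458, 0.0049])]
filter_holder [array([0.5095, 0.2817, 0.0091])]
receiver [array([ 0.5621, -0.0073,  0.0033])]
tray [0.5108284  0.28308269] 0.0007117971178230986 531
```

```bash
python3 -m jog '{"offset":[[-0.001,0.001,-0.02],[0,0,-0.02],[0,0,-0.02],[0,0,-0.02],[0,0,-0.012],[0,0,-0.007],[0,0,0],[0,0,0],[0,0,0],[0,0,0],[0,0,0],[0,0,0],[0,0,0],[0,0,0],[0,0,0],[0,0,0]],"yaw":[0,0,0,0,0,0,0,0,0,0,0,0,0,0,0,0],"jaw":[0.3,0.3,0.3,0.3,0.3,0.3,0.3,0.3,1,1,1,1,1,1,1,1]}' 40
```

```text
clock: 6.57
position: [0.5714, 0.2601, 0.1133]
ee_rot: [0.296, 0.955, 0.0, 0.001]
ft_force: [-0.2, -0.7, 6.4]
grip_width: 0.33
grasp_force: 39.2
```

```bash
python3 -m jog '{"offset":[[0,0,0.005],[0,0,0.02],[0,0,0.035],[0,0,0.035],[0,0,0.035],[0,-0.015,0],[0,-0.03,0],[-0.001,-0.038,0],[-0.001,-0.038,0],[-0.001,-0.038,0],[-0.001,-0.038,0],[-0.001,-0.038,0],[-0.001,-0.038,0],[0,-0.038,0],[0,-0.038,0],[0,-0.038,0],[0,-0.038,0],[0,-0.027,0],[0,-0.013,0],[0,0,0]],"yaw":[0,0,0,0,0,0,0,0,0,0,0,0,0,0,0,0,0,0,0,0],"jaw":[1,1,1,1,1,1,1,1,1,1,1,1,1,1,1,1,1,1,1,1]}'
python3 - <<'E'
from h import *
print(manip.get_obs()['joint_pos'])
E
```

```text
clock: 8.23
position: [0.5641, -0.2094, 0.2415]
ee_rot: [0.299, 0.954, -0.0, -0.0]
ft_force: [-0.2, -0.1, -2.0]
grip_width: 0.324
grasp_force: 40.0
[ 1.10734845  0.4976332  -1.14831762  1.43621003  0.45196488  1.49557366
  0.93655559]
```

```bash
python3 -m jog '{"offset":[[0,0,-0.035],[0,0,-0.035],[0,0,-0.03],[0,0,-0.017],[0,0,-0.008],[0,0,-0.004],[0,0,-0.0015],[0,0,0],[0,0,0]],"yaw":[0,0,0,0,0,0,0,0,0],"jaw":[1,1,1,1,1,1,1,1,1]}'
```

```text
clock: 8.98
position: [0.5656, -0.205, 0.1128]
ee_rot: [0.296, 0.955, 0.0, 0.001]
ft_force: [0.8, 0.1, -2.6]
grip_width: 0.328
grasp_force: 40.1
```

```bash
python3 -m jog '{"offset":[[0,0,-0.0007],[0,0,0],[0,0,0],[0,0,0],[0,0,0],[0,0,0],[0,0,0.01],[0,0,0.03],[0,0,0.04],[0,0,0.04],[0,0,0.01],[0,0,0],[0,0,0]],"yaw":[0,0,0,0,0,0,0,0,0,0,0,0,0],"jaw":[1,1,0.3,0.3,0.3,0.3,0.3,0.3,0,0,0,0,0]}'
python3 - <<'E'
from h import *
o=manip.get_obs();p=manip.camera('wrist');save(p,'w2')
print([np.round(d['at'],4) for d in manip.tip_of(p,'tall_bottle')[:1]])
p=manip.camera('scene');print([np.round(d['at'],4) for d in manip.tip_of(p,'tall_bottle')[:1]]);save(p,'s2')
E
```

```text
clock: 10.07
position: [0.5651, -0.2052, 0.2417]
ee_rot: [0.296, 0.955, -0.0, 0.001]
ft_force: [0.6, 0.3, -0.7]
grip_width: 1.0
grasp_force: 0.0
[array([ 0.5652, -0.2061,  0.0068])]
[array([ 0.5648, -0.2087,  0.0052])]
```

View pics/s2.png

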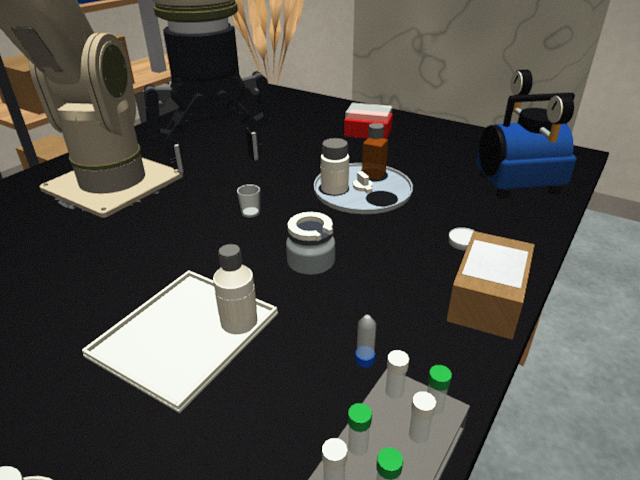

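```bash
python3 -m jog '{"offset":[[-0.005,0.02,0],[-0.008,0.036,0],[-0.0083,0.036,0],[-0.0083,0.036,0],[-0.0083,0.036,0],[-0.0083,0.036,0],[-0.0083,0.036,0],[-0.0083,0.036,0],[-0.0083,0.036,0],[-0.0083,0.036,0],[-0.0083,0.036,0],[-0.0083,0.036,0],[-0.0083,0.036,0],[0,0.0174,0],[0,0,0],[0,0,0]],"yaw":[0,0,0,0,0,0,0,0,0,0,0,0,0,0,0,0],"jaw":[0,0,0,0,0,0,0,0,0,0,0,0,0,0,0,0]}'
python3 - <<'E'
from h import *
o=manip.get_obs();p=manip.camera('wrist');save(p,'w3');print(o['joint_pos'],o['position'])
for n in ['jar','square_bottle','filter_holder','receiver']:
    print(n,[np.round(d['at'],4) for d in manip.tip_of(p,n)[:1]])
E
```

```text
clock: 11.6
position: [0.4597, 0.2651, 0.2402]
ee_rot: [0.295, 0.956, -0.0, -0.001]
ft_force: [0.0, -0.4, -0.0]
grip_width: 0.998
grasp_force: 0.0
[ 0.46073321  0.3499047  -1.29075468  1.61844892  0.33796626  1.4317646
  0.11069032] [0.45971597 0.26508104 0.24015333]
jar [array([0.4586, 0.245 , 0.0072])]
square_bottle [array([0.5033, 0.3465, 0.006 ])]
filter_holder [array([0.5084, 0.2817, 0.0073])]
receiver []
```

View pics/w3.png

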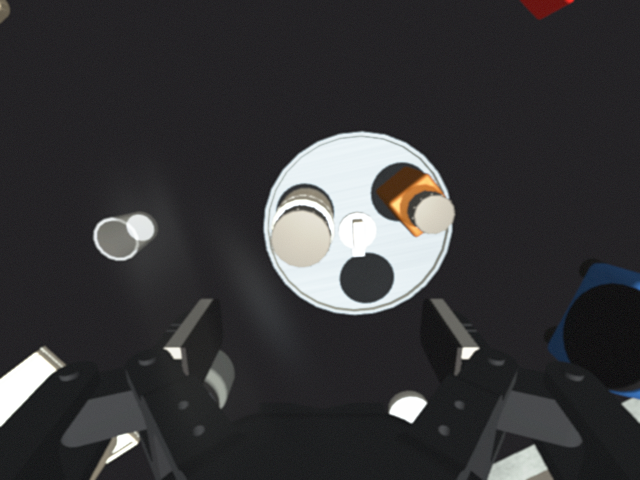

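```bash
python3 -m jog '{"offset":[[0,-0.0195,0],[0,0,-0.03],[0,0,-0.035],[0,0,-0.035],[0,0,-0.03],[0,0,-0.017],[0,0,-0.01],[0,0,0],[0,0,0],[0,0,0],[0,0,0],[0,0,0],[0,0,0],[0,0,0]],"yaw":[0,0,0,0,0,0,0,0,0,0,0,0,0,0],"jaw":[0,0,0,0,0,0,0,0,1,1,1,1,1,1]}' 50
```

```text
clock: 13.02
position: [0.4616, 0.245, 0.0857]
ee_rot: [0.296, 0.955, 0.0, 0.001]
ft_force: [-1.9, -2.3, 9.2]
grip_width: 0.604
grasp_force: 50.3
```

```bash
python3 -m jog '{"offset":[[0,0,0.005],[0,0,0.025],[0,0,0.04],[0,0,0.04],[0,0,0.04],[0,-0.02,0],[0,-0.036,0],[0,-0.036,0],[0,-0.036,0],[0,-0.036,0],[0,-0.036,0],[0,-0.036,0],[0,-0.036,0],[0,-0.036,0],[0,-0.036,0],[0,-0.036,0],[0,-0.036,0],[0,-0.025,0],[0.001,-0.0135,0],[0,0,0]],"yaw":[0,0,0,0,0,0,0,0,0,0,0,0,0,0,0,0,0,0,0,0],"jaw":[1,1,1,1,1,1,1,1,1,1,1,1,1,1,1,1,1,1,1,1]}'; python3 -m jog '{"offset":[[0,0,-0.035],[0,0,-0.04],[0,0,-0.035],[0,0,-0.02],[0,0,-0.012],[0,0,-0.006],[0,0,-0.002],[0,0,0],[0,0,0]],"yaw":[0,0,0,0,0,0,0,0,0],"jaw":[1,1,1,1,1,1,1,1,1]}'
```

```text
clock: 14.68
position: [0.4611, -0.2125, 0.2338]
ee_rot: [0.298, 0.955, 0.0, 0.0]
ft_force: [-0.3, -0.9, -1.1]
grip_width: 0.607
grasp_force: 53.4
clock: 15.43
position: [0.4626, -0.2093, 0.0853]
ee_rot: [0.296, 0.955, -0.0, 0.001]
ft_force: [0.3, 0.7, -2.0]
grip_width: 0.603
grasp_force: 53.4
```

```bash
python3 -m jog '{"offset":[[0,0,-0.0007],[0,0,0],[0,0,0],[0,0,0],[0,0,0],[0,0,0],[0,0,0],[0,0,0.01],[0,0,0.03],[0,0,0.04],[0,0,0.04],[0,0,0.03],[0,0,0]],"yaw":[0,0,0,0,0,0,0,0,0,0,0,0,0],"jaw":[1,1,0,0,0,0,0,0,0,0,0,0,0]}'
python3 - <<'E'
from h import *
p=manip.camera('scene')
for n in ['jar','tall_bottle']: print([np.round(d['at'],4) for d in manip.tip_of(p,n)[:1]])
E
python3 -m jog '{"offset":[[0.001,0.0195,0],[0.003,0.036,0],[0.003,0.036,0],[0.003,0.036,0],[0.003,0.036,0],[0.003,0.036,0],[0.003,0.036,0],[0.003,0.036,0],[0.003,0.036,0],[0.003,0.036,0],[0.003,0.036,0],[0.003,0.036,0],[0.003,0.036,0],[0.003,0.036,0],[0.001,0.036,0],[0,0.024,0],[0,0.012,0],[0,0,0],[0,0,0]],"yaw":[0,0,0,0,0,0,0,0,0,0,0,0,0,0,0,0,0,0,0],"jaw":[0,0,0,0,0,0,0,0,0,0,0,0,0,0,0,0,0,0,0]}'
python3 - <<'E'
from h import *
o=manip.get_obs();p=manip.camera('wrist');save(p,'w4');print(o['joint_pos'],o['position'])
for n in ['square_bottle','filter_holder']:
    print(n,[np.round(d['at'],4) for d in manip.tip_of(p,n)[:1]])
E
```

```text
clock: 16.52
position: [0.4643, -0.2096, 0.2396]
ee_rot: [0.296, 0.955, -0.001, 0.004]
ft_force: [0.6, 0.8, 0.7]
grip_width: 0.998
grasp_force: 0.0
[array([ 0.4591, -0.2072,  0.0045])]
[array([ 0.5603, -0.2093,  0.007 ])]
clock: 18.25
position: [0.5014, 0.3506, 0.2321]
ee_rot: [0.295, 0.956, -0.001, -0.001]
ft_force: [0.4, -0.2, -0.0]
grip_width: 0.997
grasp_force: 0.0
[ 0.12793222  0.53626436 -1.15554715  1.42177374  0.48661358  1.49594864
 -0.03712184] [0.50136285 0.35061857 0.23208458]
square_bottle [array([0.5019, 0.3465, 0.0022])]
filter_holder [array([0.5082, 0.2813, 0.005 ])]
```

```bash
python3 -m jog '{"offset":[[0,0,-0.02],[0,0,-0.035],[0,0,-0.035],[0,0,-0.026],[0,0,-0.013],[0,0,-0.007],[0,0,0],[0,0,0],[0,0,0],[0,0,0],[0,0,0],[0,0,0],[0,0,0],[0,0,0]],"yaw":[0,0,0,0,0,0,0,0,0,0,0,0,0,0],"jaw":[0.2,0.2,0.2,0.2,0.2,0.2,0.2,0.2,1,1,1,1,1,1]}' 45
```

```text
clock: 19.57
position: [0.503, 0.3505, 0.0986]
ee_rot: [0.296, 0.955, 0.001, 0.001]
ft_force: [-1.6, -0.9, 7.3]
grip_width: 0.371
grasp_force: 44.0
```

```bash
python3 -m jog '{"offset":[[0,0,0.005],[0,0,0.03],[0,0,0.04],[0,0,0.04],[0,0,0.04],[0,-0.02,0],[0.001,-0.037,0],[0.001,-0.037,0],[0.001,-0.037,0],[0.001,-0.037,0],[0.001,-0.037,0],[0.001,-0.037,0],[0.001,-0.037,0],[0.001,-0.037,0],[0.001,-0.037,0],[0.001,-0.037,0],[0.001,-0.037,0],[0.001,-0.037,0],[0.001,-0.037,0],[0.001,-0.037,0]],"yaw":[0,0,0,0,0,0,0,0,0,0,0,0,0,0,0,0,0,0,0,0],"jaw":[1,1,1,1,1,1,1,1,1,1,1,1,1,1,1,1,1,1,1,1]}'; python3 -m jog '{"offset":[[0.001,-0.037,0],[0.001,-0.037,0],[0.001,-0.037,0],[0.0003,-0.0255,0],[0,0,-0.02],[0,0,-0.04],[0,0,-0.04],[0,0,-0.03],[0,0,-0.015],[0,0,-0.007],[0,0,-0.0035],[0,0,0],[0,0,0]],"yaw":[0,0,0,0,0,0,0,0,0,0,0,0,0],"jaw":[1,1,1,1,1,1,1,1,1,1,1,1,1]}'
python3 - <<'E'
from h import *
print(manip.get_obs()['joint_pos'])
E
```

```text
clock: 21.23
position: [0.5161, -0.1898, 0.2525]
ee_rot: [0.296, 0.955, -0.0, 0.0]
ft_force: [0.4, 0.5, -2.2]
grip_width: 0.372
grasp_force: 45.6
clock: 22.32
position: [0.521, -0.3247, 0.0986]
ee_rot: [0.296, 0.955, -0.0, 0.001]
ft_force: [0.9, 0.1, -2.4]
grip_width: 0.368
grasp_force: 45.6
[ 1.24336818  0.61632555 -1.03819775  1.587633    0.55163777  1.25604501
  1.08115276]
```

```bash
python3 -m jog '{"offset":[[0,0,-0.001],[0,0,0],[0,0,0],[0,0,0],[0,0,0],[0,0,0],[0,0,0],[0,0,0.01],[0,0,0.03],[0,0,0.04],[0,0,0.04],[0,0,0.035],[0,0,0]],"yaw":[0,0,0,0,0,0,0,0,0,0,0,0,0],"jaw":[1,1,0.2,0.2,0.2,0.2,0.2,0.2,0.2,0.2,0,0,0]}'
python3 - <<'E'
from h import *
p=manip.camera('scene');save(p,'s3')
for n in ['jar','tall_bottle','square_bottle']: print([np.round(d['at'],4) for d in manip.tip_of(p,n)[:1]])
E
python3 -m jog '{"offset":[[0,0.0185,0],[0,0.038,0],[0,0.038,0],[0,0.038,0],[0,0.038,0],[0,0.038,0],[0,0.038,0],[0,0.038,0],[0,0.038,0],[-0.002,0.038,0],[-0.002,0.038,0],[-0.002,0.038,0],[-0.002,0.038,0],[-0.001,0.038,0],[0,0.03,-0.02],[0,0.025,-0.03],[0,0.02,-0.03],[0,0.02,-0.02],[0,0,0],[0,0,0]],"yaw":[0,0,0,0,0,0,0,0,0,0,0,0,0,0,0,0,0,0,0,0],"jaw":[0,0,0,0,0,0,0,0,0,0,0,0,0,0,0,0,0,0,0,0]}'
python3 - <<'E'
from h import *
o=manip.get_obs();p=manip.camera('wrist');save(p,'w5');print(o['joint_pos'],o['position'])
print([np.round(d['at'],4) for d in manip.tip_of(p,'filter_holder')[:1]])
E
```

```text
clock: 23.4
position: [0.5226, -0.3244, 0.2589]
ee_rot: [0.296, 0.955, -0.001, 0.005]
ft_force: [0.6, 0.5, 0.4]
grip_width: 1.004
grasp_force: 0.0
[array([ 0.4547, -0.2104,  0.0041])]
[array([ 0.5606, -0.2064,  0.0114])]
[array([ 0.517 , -0.3268,  0.008 ])]
clock: 25.27
position: [0.5092, 0.2835, 0.1488]
ee_rot: [0.295, 0.956, -0.001, -0.002]
ft_force: [0.2, -1.4, 0.8]
grip_width: 1.002
grasp_force: 0.0
[ 0.28188166  0.53786708 -1.14649913  1.61117112  0.49982895  1.32568099
  0.03444596] [0.50922854 0.28350939 0.14882428]
[array([0.5104, 0.28  , 0.0069])]
```

View pics/w5.png

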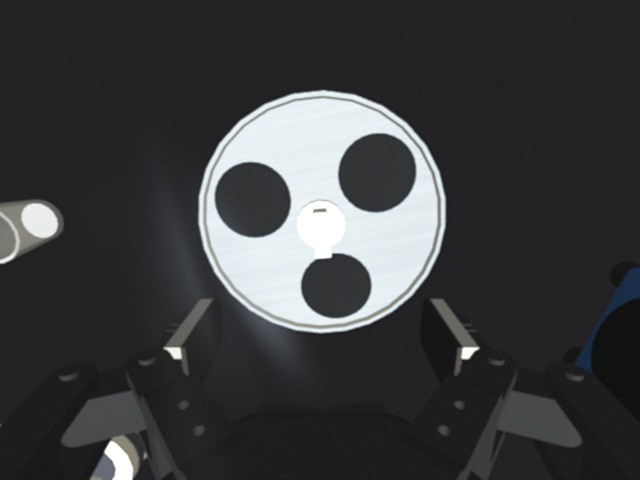

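View pics/s3.png

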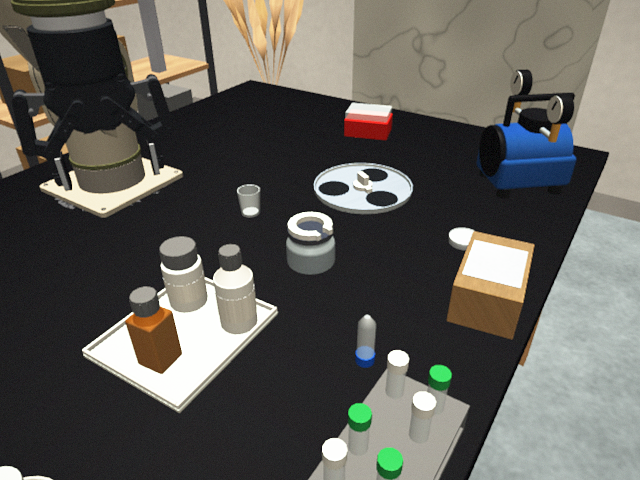

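```bash
cat >> h.py <<'E'
from scipy.optimize import minimize
def prism(pts,z0,z1): return np.array([[x,y,z] for x,y in pts for z in (z0,z1)])
a=np.linspace(0,2*np.pi,60)
HOLD=[prism(.022*np.c_[np.cos(a),np.sin(a)],0,.01),prism([(0,.007),(0,-.007),(.031,.007),(.031,-.007)],0,.01),prism([(.016,.0065),(.016,-.0065),(-.016,.0065),(-.016,-.0065)],.01,.032)]
def draw(p,v,z,obs,S=4):
    m=np.zeros((480*S,640*S),'uint8'); Rz=R.from_euler('z',v[2]).as_matrix()
    for q in HOLD:
        u=proj(p,q@Rz.T+[v[0],v[1],z],obs); h=cv2.convexHull(np.float32((u+.5)*S)).astype(np.int32); cv2.fillConvexPoly(m,h,1)
    return cv2.resize(m.astype(np.float32),(640,480),interpolation=cv2.INTER_AREA)
def fit(p,mask,v0,z,obs):
    f=lambda d: np.abs(draw(p,np.array(v0)+d*[.001,.001,.02],z,obs)-mask).sum()/mask.sum()
    s=minimize(f,np.zeros(3),method='Nelder-Mead',options=dict(initial_simplex=[[0,0,0],[4,0,0],[0,4,0],[0,0,5]],xatol=.05,fatol=1e-4))
    return np.array(v0)+s.x*[.001,.001,.02],s.fun
E
python3 - <<'E'
from h import *
o=manip.get_obs();p=manip.camera('wrist')
q=manip.masks_of(p,'filter_holder')[0]; print(q['score'],q['region'].sum())
v,e=fit(p,q['region'].astype(np.float32),[.5105,.282,np.radians(-34)],.006,o); print('net',v,np.degrees(v[2]),e)
g=p['frame'].min(2); m=np.zeros((480,640),np.float32); m[190:265,285:355]=g[190:265,285:355]>246
print(np.percentile(g[100:150,300:330],[5,50,95]),m.sum())
v2,e=fit(p,m,v,.006,o); print('thr',v2,np.degrees(v2[2]),e)
g=cv2.cvtColor(p['frame'],cv2.COLOR_RGB2GRAY)
d=np.zeros((480,640),'uint8'); d[100:330,200:445]=g[100:330,200:445]<90
n,l,st,ce=cv2.connectedComponentsWithStats(d)
for i in range(1,n):
    if 2000<st[i,4]<7000 : print(st[i],back(p,ce[i],.006,o)[0].round(4))
m2=draw(p,v,.006,o); im=cv2.cvtColor(p['frame'],cv2.COLOR_RGB2BGR)
im=cv2.resize(im[185:275,275:365],None,fx=6,fy=6,interpolation=0)
c,_=cv2.findContours(cv2.resize((m2[185:275,275:365]>.5).astype('uint8'),None,fx=6,fy=6,interpolation=0),0,1); cv2.drawContours(im,c,-1,(0,0,255),1)
cv2.imwrite('pics/c5.png',im)
E
```

```text
0.75 1925
net [ 0.51030612  0.28348502 -0.51739891] -29.644774139244102 0.08003246784210205
[230. 232. 235.] 1882.0
thr [ 0.51116144  0.28216108 -0.51269782] -29.375421051422173 0.1060042530298233
[ 378  100   67   93 2084] [0.493  0.4043 0.006 ]
[ 338  131   76   77 4600] [0.5006 0.3494 0.006 ]
[ 215  160   74   74 4275] [0.4576 0.2435 0.006 ]
[ 327  225  118  105 3087] [0.6351 0.3127 0.006 ]
[ 200  233  115   97 2861] [0.5305 0.1566 0.006 ]
[ 302  251   68   63 3354] [0.5712 0.2591 0.006 ]
```

View pics/c5.png

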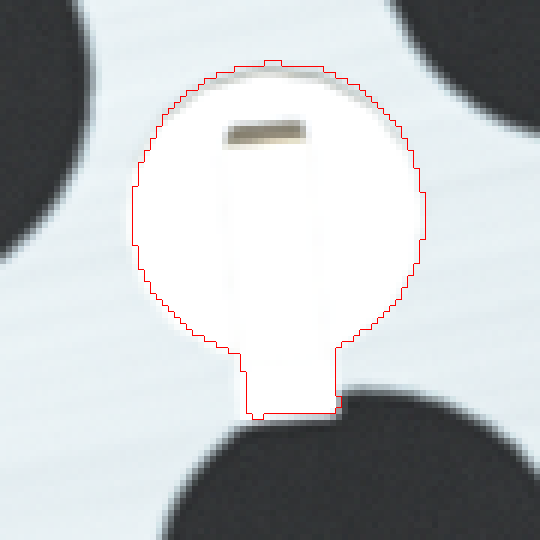

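```bash
python3 -m jog '{"offset":[[0,0.0005,-0.02],[0,0,-0.035],[0,0,-0.035],[0,0,-0.025],[0,0,-0.012],[0,0,-0.007],[0,0,0],[0,0,0],[0,0,0],[0,0,0]],"yaw":[5,0,0,0,0,0,0,0,0,0],"jaw":[0.5,0.5,0.5,0.5,0.5,0.5,0.5,0.5,0.5,0.5]}' 30;  python3 - <<'E'
from h import *
o=manip.get_obs();p=manip.camera('wrist');save(p,'w6');print(o['position'],R.from_quat(o['ee_rot']).as_euler('xyz',degrees=True)[2])
cv2.imwrite('pics/c6.png',cv2.resize(cv2.imread('pics/w6.png')[190:370,200:440],None,fx=3,fy=3,interpolation=2))
E
```

```text
clock: 26.3
position: [0.5117, 0.284, 0.0182]
ee_rot: [0.254, 0.967, 0.001, 0.001]
ft_force: [-0.8, -0.5, -0.1]
grip_width: 0.501
grasp_force: 0.0
[0.51167731 0.28402697 0.01815489] 150.5539832672967
```

View pics/c6.png

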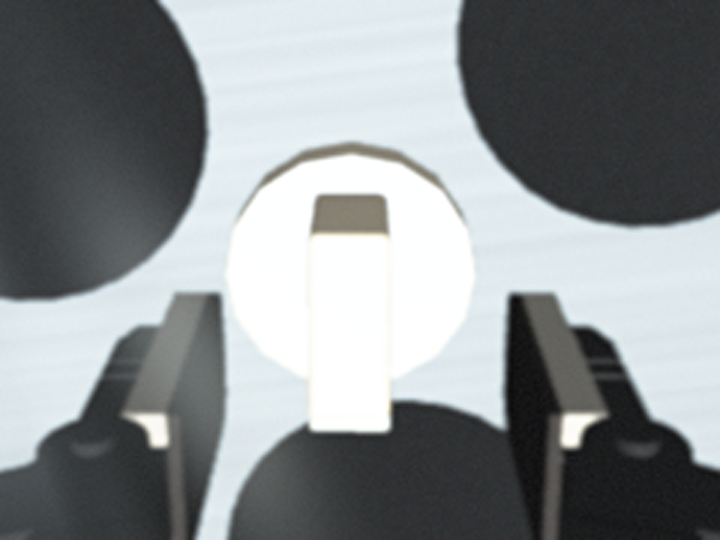

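```bash
python3 -m jog '{"offset":[[-0.0008,-0.0014,0],[0,0,0],[0,0,0],[0,0,0],[0,0,0],[0,0,0],[0,0,0],[0,0,0],[0,0,0]],"yaw":[0,0,0,0,0,0,0,0,0],"jaw":[0.5,0.5,1,1,1,1,1,1,1]}' 40; python3 -m jog '{"offset":[[0,0,0.01],[0,0,0.03],[0,0,0.04],[0,0,0.04],[0,0,0.03],[0,0,0],[0,0,0],[0,0,0]],"yaw":[0,0,0,0,0,0,0,0],"jaw":[1,1,1,1,1,1,1,1]}';python3 - <<'E'
from h import *
o=manip.get_obs();p=manip.camera('wrist');save(p,'w7');print(o['position'],R.from_quat(o['ee_rot']).as_euler('xyz',degrees=True))
cv2.imwrite('pics/c7.png',cv2.resize(cv2.imread('pics/w7.png')[190:370,200:440],None,fx=3,fy=3,interpolation=2))
E
```

```text
clock: 27.1
position: [0.5101, 0.2822, 0.0168]
ee_rot: [0.254, 0.967, 0.0, 0.0]
ft_force: [-0.4, -1.3, 3.9]
grip_width: 0.114
grasp_force: 39.4
clock: 27.77
position: [0.5099, 0.2818, 0.1663]
ee_rot: [0.254, 0.967, -0.0, -0.0]
ft_force: [-0.3, 0.1, -1.6]
grip_width: 0.118
grasp_force: 39.0
[0.50986691 0.28179322 0.1662518 ] [-1.79969385e+02  1.73283294e-03  1.50557903e+02]
```

View pics/c7.png

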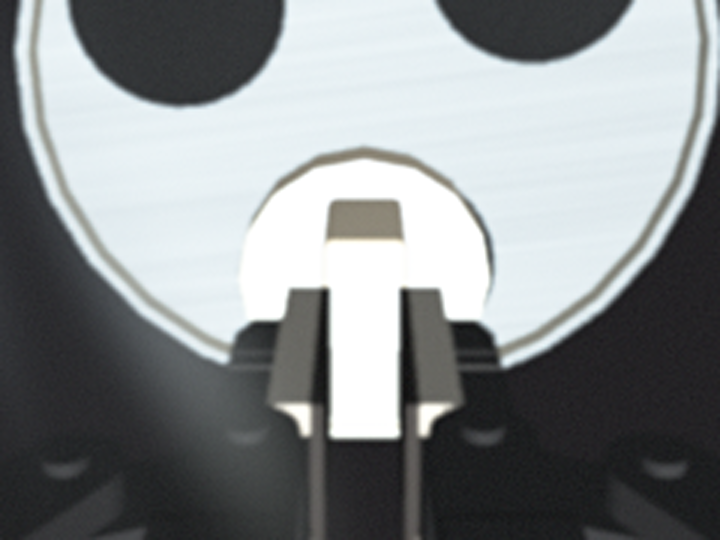

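Run:
```python
from h import *
o=manip.get_obs();p=manip.camera('wrist'); K=p['camera_matrix'];H=p['hand_eye']
def pr(X): c=np.linalg.inv(H)@np.r_[X,1]; u=K@[c[0],-c[1],-c[2]]; return u[:2]/u[2]
for n,x,z,row in [('wing far',.016,-.0212,270),('wing near',-.016,-.0212,335.7),('disc far top',.022,.0008,190+156/3)]:
    a,b=pr([x,0,z]),pr([x+.005,0,z]); print(n,a,'delta mm',(row-a[1])/(b[1]-a[1])*5)
print('wing cols 329-402 ->',200+365.5/3)
p=manip.camera('top')
print([np.round(d['at'],4) for d in manip.tip_of(p,'receiver')[:1]])
f=cv2.cvtColor(p['frame'],cv2.COLOR_RGB2GRAY)
s=manip.camera('scene');print([np.round(d['at'],4) for d in manip.tip_of(s,'receiver')[:1]])
```

```text
wing far [319.38901176 271.05217567] delta mm 0.49989862901653914
wing near [319.47544332 333.92051258] delta mm -0.9524573888698079
disc far top [319.60744565 243.53611604] delta mm 0.8035455078876392
wing cols 329-402 -> 321.8333333333333
[]
[array([ 0.5639, -0.0059, -0.0027])]
```

```bash
python3 -m jog '{"offset":[[0.0124,-0.0314,0.0034],[0.0124,-0.0314,0.0034],[0.0124,-0.0314,0.0034],[0.0124,-0.0314,0.0034],[0.0124,-0.0314,0.0034],[0.0124,-0.0314,0.0034],[0.0124,-0.0314,0.0034],[0.0124,-0.0314,0.0034],[0.0124,-0.0314,0.0034],[0.0124,-0.0314,0.0034],[0,0,0],[0,0,0],[0,0,0],[0,0,0],[0,0,0]],"yaw":[1,1,1,1,1,1,1,1,1,0,0,0,0,0,0],"jaw":[1,1,1,1,1,1,1,1,1,1,1,1,1,1,1]}'
python3 - <<'E'
from h import *
o=manip.get_obs();p=manip.camera('wrist');save(p,'w8');print(o['joint_pos'],o['position'],R.from_quat(o['ee_rot']).as_euler('xyz',degrees=True))
print([np.round(d['at'],4) for d in manip.tip_of(p,'receiver')[:1]])
cv2.imwrite('pics/c8.png',cv2.resize(cv2.imread('pics/w8.png')[30:310,180:460],None,fx=2.1,fy=2.1,interpolation=2))
E
```

```text
clock: 29.32
position: [0.6337, -0.0304, 0.2007]
ee_rot: [0.176, 0.984, 0.0, -0.0]
ft_force: [-1.0, 0.6, 0.4]
grip_width: 0.114
grasp_force: 39.1
[ 0.75121496  0.61679877 -1.15300082  1.40537867  0.55986589  1.47347499
  0.83424866] [ 0.63370273 -0.03041108  0.20068623] [ 1.79994312e+02 -5.22936261e-03  1.59687393e+02]
[array([ 0.5613, -0.0069,  0.0045])]
```

View pics/c8.png

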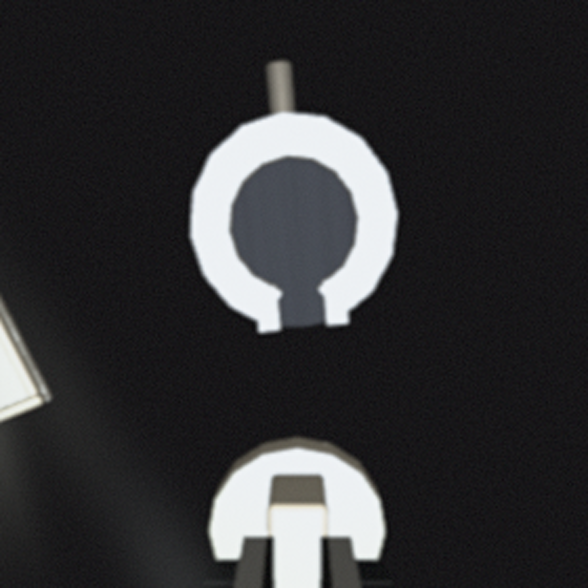

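Run:
```python
from h import *
o=manip.get_obs();p=manip.camera('wrist')
g=cv2.cvtColor(p['frame'],cv2.COLOR_RGB2GRAY)
w=np.zeros(g.shape,'uint8'); w[70:195,260:380]=g[70:195,260:380]>140
c=max(cv2.findContours(w,cv2.RETR_EXTERNAL,cv2.CHAIN_APPROX_NONE)[0],key=cv2.contourArea)[:,0]
P=back(p,c,.08,o); x0,_=circ(P)
r=np.hypot(*(P[:,:2]-x0[:2]).T)
for R0 in (.0385,.0245):
    x=np.array([.563,-.006])
    Q=P
    for t in (.005,.003,.0015,.0015):
        d=np.hypot(*(P[:,:2]-x).T); Q=P[abs(d-R0)<t]; x,e=circ(Q,R0)
    print(R0,x,e,len(Q)); 
    C=x
# slot side edges: points in local frame by direction search
yaws=np.radians(np.arange(-40,0,.5)); best=[]
D=P[:,:2]-C
for y in yaws:
    u=D@[np.cos(y),np.sin(y)]; v=D@[-np.sin(y),np.cos(y)]
    k=(u>.028)&(u<.038)&(abs(v)<.0125); best.append((np.std(abs(v[k])),np.median(v[k&(v>0)]),np.median(v[k&(v<0)]),k.sum(),np.degrees(y)))
print([np.round(b,4) for b in sorted(best)[:4]])
# nozzle
n=np.zeros(g.shape,bool); n[50:83,295:330]=g[50:83,295:330]>70
ys,xs=np.where(n); X=back(p,[xs.mean(),ys.mean()],.07,o)[0,:2]; print('noz yaw',np.degrees(np.arctan2(*(C-X)[::-1])))
```

```text
0.0385 [ 0.56408743 -0.00554787] 0.0002683067679734828 248
0.0245 [ 0.56422152 -0.00557001] 0.0002324805435577268 162
[array([ 2.00e-04,  9.30e-03, -9.40e-03,  2.50e+01, -1.45e+01]), array([ 3.0e-04,  9.5e-03, -9.1e-03,  2.4e+01, -1.5e+01]), array([ 4.00e-04,       nan, -5.60e-03,  1.30e+01, -2.05e+01]), array([ 4.0e-04,      nan, -5.3e-03,  1.3e+01, -2.1e+01])]
noz yaw -14.806622938793454
  return _methods._mean(a, axis=axis, dtype=dtype,
  ret = ret.dtype.type(ret / rcount)
```

```bash
python3 -m jog '{"offset":[[-0.01,0.004,0],[-0.02,0.007,0],[-0.02,0.007,0],[-0.015,0.006,-0.02],[-0.005,0.002,-0.025],[0,0,-0.025],[0,0,0],[0,0,0],[0,0,0],[0,0,0],[0,0,0],[0,0,0]],"yaw":[1,1,1,1,1,0.7,0,0,0,0,0,0],"jaw":[1,1,1,1,1,1,1,1,1,1,1,1]}'
python3 - <<'E'
from h import *
o=manip.get_obs();print(o['position'],R.from_quat(o['ee_rot']).as_euler('xyz',degrees=True))
E
```

```text
clock: 30.47
position: [0.5646, -0.0057, 0.1316]
ee_rot: [0.128, 0.992, 0.0, 0.001]
ft_force: [-0.0, 0.2, 0.1]
grip_width: 0.114
grasp_force: 39.1
[ 0.56462594 -0.00570506  0.1315549 ] [1.79976122e+02 7.00682409e-02 1.65255506e+02]
```

```bash
python3 -m jog '{"offset":[[-0.0008,-0.0006,-0.01],[0,0,-0.015],[0,0,-0.01],[0,0,-0.004],[0,0,-0.002],[0,0,-0.0015],[0,0,-0.0015],[0,0,0],[0,0,0]],"yaw":[0,0,0,0,0,0,0,0,0],"jaw":[1,1,1,1,1,1,1,1,1]}'
python3 - <<'E'
from h import *
o=manip.get_obs();print(o['position'],o['ft_force'],o['torque'])
p=manip.camera('wrist');save(p,'w9')
cv2.imwrite('pics/c9.png',cv2.resize(cv2.imread('pics/w9.png')[190:370,200:440],None,fx=3,fy=3,interpolation=2))
E
```

```text
clock: 31.22
position: [0.5635, -0.0065, 0.0868]
ee_rot: [0.128, 0.992, 0.0, 0.0]
ft_force: [1.2, 0.8, -1.3]
grip_width: 0.116
grasp_force: 39.2
[ 0.56345787 -0.0064588   0.08677495] [ 1.23150973  0.84591337 -1.28438729] [ 0.1026477  -0.09648192  0.01119263]
```

View pics/c9.png

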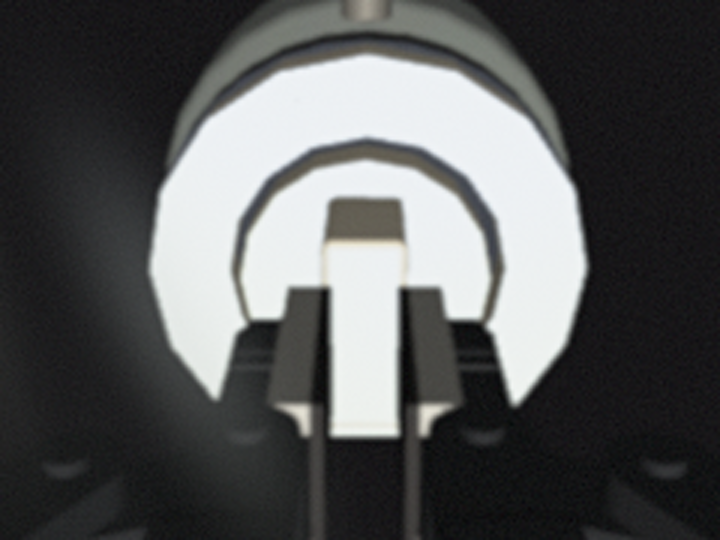

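```bash
python3 -m jog '{"offset":[[0,0,-0.0015],[0,0,-0.0015],[0,0,-0.0015],[0,0,-0.001],[0,0,0],[0,0,0]],"yaw":[0,0,0,0,0,0],"jaw":[1,1,1,1,1,1]}'; python3 -m jog '{"offset":[[0,0,-0.0006],[0,0,0],[0,0,0]],"yaw":[0,0,0],"jaw":[1,1,1]}'
```

```text
clock: 31.77
position: [0.5633, -0.0064, 0.0811]
ee_rot: [0.128, 0.992, 0.0, 0.0]
ft_force: [0.4, 1.1, -0.5]
grip_width: 0.12
grasp_force: 39.3
clock: 32.02
position: [0.5635, -0.0062, 0.0808]
ee_rot: [0.128, 0.992, 0.0, 0.0]
ft_force: [0.9, 1.2, 2.2]
grip_width: 0.118
grasp_force: 40.1
```

```bash
python3 -m jog '{"offset":[[0,0,0],[0,0,0],[0,0,0],[0,0,0.005],[0,0,0.02],[0,0,0.03],[0,0,0.04],[0,0,0.04],[0,0,0.025],[0,0,0],[0,0,0],[0,0,0]],"yaw":[0,0,0,0,0,0,0,0,0,0,0,0],"jaw":[0.6,0.6,0.6,0.6,0.6,0.3,0,0,0,0,0,0]}';  python3 - <<'E'
from h import *
o=manip.get_obs();print(o['joint_pos'],o['position'])
p=manip.camera('wrist');save(p,'w10')
q=manip.masks_of(p,'filter_holder')[0]
v,e=fit(p,q['region'].astype(np.float32),[.564,-.006,np.radians(-14.6)],.07,o); print(v,np.degrees(v[2]),e)
a=cv2.imread('pics/w10.png'); t=manip.camera('top')
b=cv2.cvtColor(t['frame'],cv2.COLOR_RGB2BGR)[195:270,280:340]
s=manip.camera('scene'); c=cv2.cvtColor(s['frame'],cv2.COLOR_RGB2BGR)[205:280,275:350]
x,y=[int(k) for k in proj(p,[.564,-.006,.08],o)[0]]; print(x,y)
a=cv2.resize(a[max(y-60,0):y+60,x-70:x+70],(467,400),interpolation=2); c=cv2.resize(c,(330,330),interpolation=2)
im=np.zeros((400,797,3),'uint8'); im[:,:467]=a; im[:330,467:]=c; cv2.imwrite('pics/c10.png',im)
for n in ['tall_bottle','jar','square_bottle']: print(n,[np.round(d['at'],4) for d in manip.tip_of(s,n)[:1]])
E
```

```text
clock: 33.02
position: [0.5629, -0.0067, 0.2401]
ee_rot: [0.128, 0.992, -0.0, -0.0]
ft_force: [0.1, -0.6, 0.5]
grip_width: 1.001
grasp_force: 0.0
[ 0.91619388  0.46372961 -1.2935919   1.53858774  0.44688164  1.47787194
  0.92199322] [ 0.56293551 -0.00672839  0.24006007]
[ 0.56375441 -0.00560454 -0.23560216] -13.499009488667246 0.04383731260895729
321 217
tall_bottle [array([ 0.5618, -0.2078,  0.0057])]
jar [array([ 0.4573, -0.212 ,  0.0066])]
square_bottle [array([ 0.5192, -0.3231,  0.0081])]
```

View pics/c10.png

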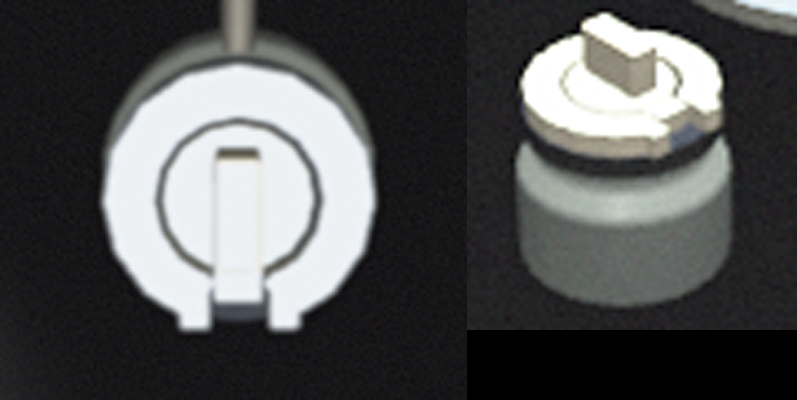

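```bash
python3 -m jog '{"offset":[[-0.0043,-0.0318,0],[-0.0043,-0.0318,0],[-0.0043,-0.0318,0],[-0.0043,-0.0318,0],[-0.0043,-0.0318,0],[-0.0043,-0.0318,0],[-0.0043,-0.0318,0],[-0.0043,-0.0318,0],[-0.0043,-0.0318,0],[-0.0047,-0.0318,0],[0,0,0],[0,0,0],[0,0,0],[0,0,0]],"yaw":[-2,-2,-2,-2,-2,-2,-2,-2,-2,-1.9,0,0,0,0],"jaw":[0.2,0.2,0.2,0.2,0.2,0.2,0.2,0.2,0.2,0.2,0.2,0.2,0.2,0.2]}';  python3 - <<'E'
from h import *
o=manip.get_obs();print(o['joint_pos'],o['position'],R.from_quat(o['ee_rot']).as_euler('xyz',degrees=True)[2])
p=manip.camera('wrist');save(p,'w11')
for n in ['tall_bottle','jar','square_bottle']: print(n,[np.round(d['at'],4) for d in manip.tip_of(p,n)[:1]])
E
```

```text
clock: 34.53
position: [0.5203, -0.3231, 0.2407]
ee_rot: [0.297, 0.955, 0.0, 0.0]
ft_force: [-0.2, 0.1, -0.8]
grip_width: 0.797
grasp_force: 0.0
[ 1.29071836  0.52919099 -1.15364797  1.40839531  0.48025523  1.5083132
  1.13033407] [ 0.52034165 -0.32305195  0.2406618 ] 145.49418290735125
tall_bottle [array([ 0.562 , -0.2042,  0.0082])]
jar [array([ 0.4598, -0.2117,  0.0067])]
square_bottle [array([ 0.5224, -0.325 ,  0.0021])]
```

```bash
python3 -m jog '{"offset":[[0,0,-0.03],[0,0,-0.04],[0,0,-0.04],[0,0,-0.02],[0,0,-0.01],[0,0,-0.0045],[0,0,0],[0,0,0],[0,0,0]],"yaw":[0,0,0,0,0,0,0,0,0],"jaw":[0.2,0.2,0.2,0.2,0.2,0.2,0.2,0.2,0.2]}' 45
```

```text
clock: 35.48
position: [0.5209, -0.3247, 0.0978]
ee_rot: [0.298, 0.955, -0.0, 0.001]
ft_force: [-0.1, 0.5, -0.2]
grip_width: 0.8
grasp_force: 0.0
```

```bash
python3 -m jog '{"offset":[[0,0,0],[0,0,0],[0,0,0],[0,0,0],[0,0,0],[0,0,0.005],[0,0,0.03],[0,0,0.04],[0,0,0.04],[0,0,0.04],[0,0.02,0],[-0.001,0.037,0],[-0.001,0.037,0],[-0.001,0.037,0],[-0.001,0.037,0],[-0.001,0.037,0],[-0.001,0.037,0],[-0.001,0.037,0],[-0.001,0.037,0],[-0.001,0.037,0]],"yaw":[0,0,0,0,0,0,0,0,0,0,0,0,0,0,0,0,0,0,0,0],"jaw":[1,1,1,1,1,1,1,1,1,1,1,1,1,1,1,1,1,1,1,1]}'; python3 -m jog '{"offset":[[-0.001,0.037,0],[-0.001,0.037,0],[-0.001,0.037,0],[-0.001,0.037,0],[-0.001,0.037,0],[-0.001,0.037,0],[-0.001,0.037,0],[-0.001,0.037,0],[0,0.0255,0],[0,0,-0.02],[0,0,-0.04],[0,0,-0.04],[0,0,-0.03],[0,0,-0.015],[0,0,-0.006],[0,0,-0.0025],[0,0,0],[0,0,0],[0,0,0]],"yaw":[0,0,0,0,0,0,0,0,0,0,0,0,0,0,0,0,0,0,0],"jaw":[1,1,1,1,1,1,1,1,1,1,1,1,1,1,1,1,1,1,1]}'
```

```text
clock: 37.15
position: [0.51, 0.0302, 0.251]
ee_rot: [0.298, 0.955, -0.0, -0.0]
ft_force: [1.1, 0.9, -1.7]
grip_width: 0.368
grasp_force: 45.3
clock: 38.73
position: [0.5034, 0.3505, 0.0988]
ee_rot: [0.298, 0.955, 0.001, 0.001]
ft_force: [0.0, -0.4, -2.6]
grip_width: 0.374
grasp_force: 45.6
```

```bash
python3 -m jog '{"offset":[[0,0,-0.0006],[0,0,0],[0,0,0],[0,0,0],[0,0,0],[0,0,0],[0,0,0.01],[0,0,0.03],[0,0,0.04],[0,0,0.04],[0,0,0.02],[0,-0.0195,0],[-0.003,-0.036,0],[-0.003,-0.036,0],[-0.003,-0.036,0],[-0.003,-0.036,0],[-0.003,-0.036,0],[-0.003,-0.036,0],[-0.003,-0.036,0],[-0.003,-0.036,0]],"yaw":[0,0,0,0,0,0,0,0,0,0,0,0,0,0,0,0,0,0,0,0],"jaw":[1,1,0.2,0.2,0.2,0.2,0.2,0.2,0.2,0,0,0,0,0,0,0,0,0,0,0]}'; python3 -m jog '{"offset":[[-0.003,-0.036,0],[-0.003,-0.036,0],[-0.003,-0.036,0],[-0.003,-0.036,0],[-0.003,-0.036,0],[-0.002,-0.036,0],[0,-0.024,0],[0,-0.012,0],[0,0,0],[0,0,-0.03],[0,0,-0.04],[0,0,-0.04],[0,0,-0.023],[0,0,-0.012],[0,0,-0.008],[0,0,0],[0,0,0],[0,0,0]],"yaw":[0,0,0,0,0,0,0,0,0,0,0,0,0,0,0,0,0,0],"jaw":[0,0,0,0,0,0,0,0,0,0,0,0,0,0,0,0,0,0]}' 50;  python3 - <<'E'
from h import *
p=manip.camera('scene')
for n in ['tall_bottle','jar','square_bottle','filter_holder']: print(n,[np.round(d['at'],4) for d in manip.tip_of(p,n)[:1]])
E
```

```text
clock: 40.4
position: [0.4784, 0.0412, 0.2373]
ee_rot: [0.297, 0.955, -0.0, 0.0]
ft_force: [0.7, -0.2, 0.4]
grip_width: 1.002
grasp_force: 0.0
clock: 41.9
position: [0.463, -0.2095, 0.0856]
ee_rot: [0.298, 0.955, -0.0, 0.001]
ft_force: [-0.5, 0.1, -0.7]
grip_width: 1.004
grasp_force: 0.0
tall_bottle [array([ 0.5638, -0.2087,  0.0047])]
jar [array([ 0.4592, -0.2095,  0.0039])]
square_bottle [array([0.4999, 0.3507, 0.0104])]
filter_holder [array([ 0.563 , -0.0068,  0.0744])]
```

```bash
python3 -m jog '{"offset":[[0,0,-0.0008],[0,0,0],[0,0,0],[0,0,0],[0,0,0],[0,0,0],[0,0,0],[0,0,0.005],[0,0,0.025],[0,0,0.04],[0,0,0.04],[0,0,0.04],[0,0.02,0],[0,0.036,0],[0,0.036,0],[0,0.036,0],[0,0.036,0],[0,0.036,0],[0,0.036,0],[0,0.036,0]],"yaw":[0,0,0,0,0,0,0,0,0,0,0,0,0,0,0,0,0,0,0,0],"jaw":[0,1,1,1,1,1,1,1,1,1,1,1,1,1,1,1,1,1,1,1]}'; python3 -m jog '{"offset":[[0,0.036,0],[0,0.036,0],[0,0.036,0],[0,0.036,0],[-0.001,0.025,0],[0,0.0135,0],[0,0,-0.02],[0,0,-0.04],[0,0,-0.04],[0,0,-0.026],[0,0,-0.013],[0,0,-0.006],[0,0,-0.003],[0,0,0],[0,0,0],[0,0,0]],"yaw":[0,0,0,0,0,0,0,0,0,0,0,0,0,0,0,0],"jaw":[1,1,1,1,1,1,1,1,1,1,1,1,1,1,1,1]}'
```

```text
clock: 43.82
position: [0.4612, 0.0641, 0.2332]
ee_rot: [0.298, 0.955, -0.001, 0.0]
ft_force: [1.2, -0.2, -1.7]
grip_width: 0.605
grasp_force: 53.3
clock: 45.15
position: [0.4617, 0.2444, 0.0866]
ee_rot: [0.298, 0.955, 0.001, 0.001]
ft_force: [-0.0, 0.8, -2.0]
grip_width: 0.606
grasp_force: 53.3
```

```bash
python3 -m jog '{"offset":[[0,0.0004,-0.001],[0,0,0],[0,0,0],[0,0,0],[0,0,0],[0,0,0],[0,0,0.01],[0,0,0.03],[0,0,0.04],[0,0,0.04],[0,0,0.03],[0.004,-0.0174,0],[0.008,-0.036,0],[0.0084,-0.036,0],[0.0084,-0.036,0],[0.0084,-0.036,0],[0.0084,-0.036,0],[0.0084,-0.036,0],[0.0084,-0.036,0],[0.0084,-0.036,0]],"yaw":[0,0,0,0,0,0,0,0,0,0,0,0,0,0,0,0,0,0,0,0],"jaw":[1,1,0,0,0,0,0,0,0,0,0,0,0,0,0,0,0,0,0,0]}'; python3 -m jog '{"offset":[[0.0084,-0.036,0],[0.0084,-0.036,0],[0.0084,-0.036,0],[0.0083,-0.036,0],[0,0,0],[0,0,0],[0,0,-0.03],[0,0,-0.035],[0,0,-0.03],[0,0,-0.016],[0,0,-0.008],[0,0,-0.004],[0,0,0],[0,0,0],[0,0,0]],"yaw":[0,0,0,0,0,0,0,0,0,0,0,0,0,0,0],"jaw":[0.3,0.3,0.3,0.3,0.3,0.3,0.3,0.3,0.3,0.3,0.3,0.3,0.3,0.3,0.3]}' 40
```

```text
clock: 46.82
position: [0.5318, -0.0629, 0.2351]
ee_rot: [0.298, 0.955, -0.0, 0.0]
ft_force: [1.2, 1.1, 0.5]
grip_width: 0.997
grasp_force: 0.0
clock: 48.07
position: [0.566, -0.2049, 0.1127]
ee_rot: [0.298, 0.955, 0.0, 0.001]
ft_force: [-0.8, 0.7, 0.6]
grip_width: 0.699
grasp_force: 0.0
```

```bash
python3 -m jog '{"offset":[[-0.0004,0,-0.0006],[0,0,0],[0,0,0],[0,0,0],[0,0,0],[0,0,0],[0,0,0.005],[0,0,0.02],[0,0,0.035],[0,0,0.035],[0,0,0.035],[0,0.015,0],[0,0.03,0],[0.001,0.038,0],[0.001,0.038,0],[0.001,0.038,0],[0.001,0.038,0],[0.001,0.038,0],[0.001,0.038,0],[0,0.038,0]],"yaw":[0,0,0,0,0,0,0,0,0,0,0,0,0,0,0,0,0,0,0,0],"jaw":[0.3,0.3,1,1,1,1,1,1,1,1,1,1,1,1,1,1,1,1,1,1]}'; python3 -m jog '{"offset":[[0,0.038,0],[0,0.038,0],[0,0.038,0],[0,0.027,0],[0,0.013,0],[0,0,-0.02],[0,0,-0.035],[0,0,-0.035],[0,0,-0.02],[0,0,-0.011],[0,0,-0.005],[0,0,-0.003],[0,0,0],[0,0,0],[0,0,0]],"yaw":[0,0,0,0,0,0,0,0,0,0,0,0,0,0,0],"jaw":[1,1,1,1,1,1,1,1,1,1,1,1,1,1,1]}'
```

```text
clock: 49.73
position: [0.5703, 0.1077, 0.2404]
ee_rot: [0.298, 0.955, -0.0, -0.0]
ft_force: [1.1, -0.0, -2.2]
grip_width: 0.33
grasp_force: 39.9
clock: 50.98
position: [0.5713, 0.2604, 0.1128]
ee_rot: [0.298, 0.955, 0.001, 0.001]
ft_force: [0.3, 0.1, -1.8]
grip_width: 0.329
grasp_force: 40.0
```

```bash
python3 -m jog '{"offset":[[0,0,-0.0005],[0,0,0],[0,0,0],[0,0,0],[0,0,0],[0,0,0],[0,0,0],[0,0,0.01],[0,0,0.03],[0,0,0.04],[0,0,0.04],[0,0,0.03],[0,0,0],[0,0,0],[0,0,0]],"yaw":[0,0,0,0,0,0,0,0,0,0,0,0,0,0,0],"jaw":[1,1,0.3,0.3,0.3,0.3,0.3,0.3,0.3,0,0,0,0,0,0]}'
python3 - <<'E'
from h import *
p=manip.camera('scene');save(p,'s12')
for n in ['tall_bottle','jar','square_bottle','filter_holder','beaker','dish','tube']: print(n,[np.round(d['at'],4) for d in manip.tip_of(p,n)[:1]])
a=cv2.imread('pics/s12.png'); cv2.imwrite('pics/c12.png',cv2.resize(a[100:290,210:490],None,fx=2.8,fy=2.8,interpolation=2))
E
```

```text
clock: 52.23
position: [0.5706, 0.2599, 0.261]
ee_rot: [0.298, 0.955, -0.0, 0.0]
ft_force: [-0.7, -0.3, -0.4]
grip_width: 1.003
grasp_force: 0.0
tall_bottle [array([0.5678, 0.2577, 0.0121])]
jar [array([0.4584, 0.2482, 0.0057])]
square_bottle [array([0.4978, 0.3481, 0.0118])]
filter_holder [array([ 0.5593, -0.0062,  0.0711])]
beaker [array([0.3609, 0.07  , 0.0021])]
dish [array([ 0.7814,  0.2015, -0.0015])]
tube [array([ 0.7624, -0.1636,  0.0017])]
```

View pics/c12.png

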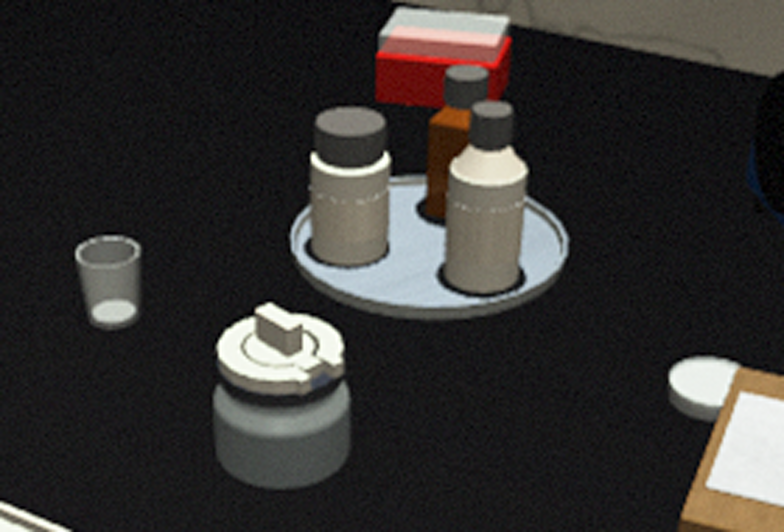

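The three containers stand upright on their spots, the holder is seated flush in the receiver, and the gripper is clear of everything.

```bash
python3 -c "
from workcell import manip
print(manip.hand_in())"
```

```text
the job is handed in; nothing more can be done
None
```

I handed the job in at about 52 s of the 147 s limit: in the final image the filter holder sits flush in the receiver with its tab in the slot, the three containers stand upright on their starting spots, and the beaker, dish and tube are where they were.

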